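# Set the candy chute to the open compartment and bring the dish under it

## Robot

A 6-joint arm with a two-finger parallel gripper is mounted at the origin on the work surface. World frame = base frame: x ahead of the robot, y to its left, z up, the work surface at z = 0. Lengths are in mm, angles in rad, forces in N, time in s.
With the tool pointing down it reaches from about 275 to 750 mm from the base axis. Payload 10.2 kg.
Tool frame: the origin (TCP) lies at the very end of the fingers, on their centre line; the grasp point (between the pads) lies 19 mm behind it; z points along the fingers, x is the direction in which the jaws open and shut, and the axes are right-handed (so a half turn about z gives the same grasp; the last joint's range is limited). The gripper opens to 85 mm and grips with 20 to 120 N. Pads are 22 mm wide; open, the fingers measure 114 mm over their backs; the gripper's body (76 mm by 85 mm) begins 54 mm behind the grasp point. The pads swing forward as they close: fully open they stand 13 mm farther back than shut.
Start: joints at [-1.471, 0.313, 1.498, -0, 1.331, -0.223], TCP at [166.529, -497.895, 231.294] pointing down, gripper open.
Joint ranges: [-2.94, 2.94], [-0.97, 2.17], [0.19, 2.56], [-1.23, 4.37], [0.02, 3.11], [-2.88, 2.88]. Speed limits (rad/s): [2.39, 2.39, 3.01, 3.14, 3.14, 3.14].

## Interface

Orientations are given as a unit quaternion [w, x, y, z].
In Python, from rig import ctrl, cams gives the robot as it stands.
- The arm moves only by the tool play_rows, never from a script. Its argument "steps" is a list of rows, each a list of 2 entries, a list of its own where there are three numbers: the shift along the tool's x, y, z normalised to -1 to 1, where 1 is 0.75 m, then the turn, a rotation vector about the tool's x, y, z normalised to -1 to 1, where 1 is 45 degrees. A call has 1 to 20 rows; each row shifts and turns the commanded pose from where the row before left it, along the tool's axes as they then stand; what a row does not reach is not made up. A row lasts 1/10 s, in which the tool goes at most 50 mm and 8.59 degrees, less where a joint would pass 70% of its speed; a pose out of reach is approached as far as the arm can. A call with a number of a shift or a turn outside -1 to 1 is refused whole. A call with a gripper value outside its range is refused whole. "grip" is the closure, from 0 (fully open) to 1 (shut), set as the call begins (left out, the last holds). The fingers move at their own pace and stop on an object; "squeeze" is the grip in N (left out, the last holds). Time passes only in rows, so rows that do not move let the fingers close. It gives the time, the measured TCP pose, the force and the opening at its end, in the units of the state.
- ctrl.sense(): the state, without advancing time (a new reading comes with each control period).
- cams.capture(name): name is "side" or "top" or "wrist"; returns the picture (384x512x3 uint8, red, green, blue); there is no depth.
- cams.camera_info(name): a dict with "fx", "fy", "cx", "cy" (pixels), "xyz" and "attitude" of the camera in the world. Camera axes: x right, y up, looking along -z (the intrinsics and any distortion apply to the point x, -y, -z); pixel columns grow to the right and rows downward; lengths in mm; the calibration is good to about 2 mm. A picture is of the moment at which its call begins: read the wrist's pose just before it. camera_info takes no time and is no camera call; for the wrist camera it gives the pose at the moment of the call.
- ctrl.finish_job(): hands the job in, once; it reports no verdict.
Trained networks look in the newest picture that a camera, given by its name, has taken for a name from the list of things; names that differ only in an ending like _2 or _b are one class to them, and where a whole thing is asked for, a point or a joint stands for the part that bears it (a point fixed in the world has none). Each returns a list of dicts, best first, with "p" (0 to 1); they miss things now and then, are a little off and sometimes report something else, mostly with a low value. They report only what shows in the picture. A call takes as long as a camera call. They do not tell look-alikes from the thing itself.
- cams.search_frame(camera, thing): "rect" ([centre column, centre row, width, height] in pixels, round what is visible of it).
- cams.tip_of(camera, thing): "pixel" ([column, row] in pixels: a listed point, or the origin of a listed thing).
The state is a dict: "time_s": time; "joints": joint angles; "dq": joint speeds; "tau": joint torques, N m; "eef_pos": TCP position; "ee_rot": TCP orientation; "force": force on the tool from outside, world axes, zero at the start; "wrist_torque": the same for the moment, N m; "grip_width": opening from 0.0 (shut) to 1.0 (fully open).
Only numpy, scipy, OpenCV 4.12 (cv2) and the standard library are available. Lean on these libraries where they do the work, as an engineer would, in place of code of your own. Each camera call takes 0.05 s, during which the arm holds its last target.

## Task

The compartment whose lid stands open has just been filled. Lift the chute slide up the slope out of its notch, move it along the sloping board and let it drop fully home in the notch in line with the open compartment, and slide the round dish along the sideboard so that it stands flat with its middle under the chute's spout. Leave the teapot, glass jar, tong and candy tray where they are.

Things in the scene. Friction and masses are not known exactly. Their poses are not given: they have to be found in the camera images.
- dispenser: Fixed candy dispenser, 372 mm wide (y), 218 mm deep (x): a wooden board sloping up away from its front, behind it six red compartments at x 141 to 218 mm, 160 mm high (closed lids to 171 mm), one in line with each of six notches at y = -140, -84, -28, 28, 84, 140 mm. Origin: on the sideboard under the middle of the board's front edge; +x up the slope, z up.
- board_edge (a point): Middle of the board's front edge, on its top face, 45 mm high, at dispenser x = 0. From here the face rises at 30 degrees towards +x for 160 mm (measured along the slope) to the compartments. A lip 8 mm high crosses it 10 to 19.5 mm up the slope and stops the chute when home; cheeks 8 mm high at y = +-178 mm close its ends.
- rib_end (a point): Upper end of the middle rib, on the board's face, 65 mm up the slope from the front edge. Seven ribs (10 mm wide, 8 mm high, rounded ends) run from the lip up to this line at y = -168, -112, -56, 0, 56, 112, 168 mm and part six notches 46 mm wide. Above this line the board is free.
- plinth_front (a point): Foot of the dispenser's front wall, dispenser x = 25 mm: the space from there forward under the board's front edge is free, 36 mm high.
- lid_open: The lid that stands open: red plate 73 x 51 x 5 mm standing on the far edge of its compartment, up to 233 mm above the sideboard; the other five lids lie flat. Fixed. Origin: middle of that compartment's top face, dispenser x = 179.5, z = 160 mm, y = that of its notch (-84, 28 or 140 mm). Axes parallel to the dispenser's.
- chute: Loose steel chute slide, 220 g, home in the notch at dispenser y = -140, -28 or 84 mm. Origin: on the board, 45 mm up the slope when home; axes then as the dispenser's. Its slippery runner (42 mm wide, 10 high, 25 mm down- and 25 mm upslope of the origin) slides down by itself when let go. Raise it 46 mm along the slope to clear the ribs; at 72 mm it meets the compartments.
- chute_well (a point): Middle of the open top of the chute's square finger well: 46 x 46 mm inside, 20 mm deep, walls 6 mm thick and square to the slope. It lies 14 mm upslope of the chute's origin; its floor is 14 mm and its rim (this point) 34 mm above the board, measured square to the board.
- chute_spout (a point): Middle of the lower edge of the chute's spout, an open trough 44 mm wide (walls 6 mm high) that reaches over lip and board edge; when home it is at dispenser x = -24 mm, z = 47 mm.
- dish: Loose round white ceramic dish, open at the top, 120 mm across, 25 mm high, wall 4 mm, floor 5 mm, inner radius 53 mm at its floor, 250 g. Origin: centre of its underside. It starts on the sideboard off one end of the dispenser, nearer the robot. With its centre at dispenser x = -45 mm it stands half under the board's edge, clear of plinth and jar.
- teapot: Small blue ceramic teapot, body 80 mm across, 130 mm over spout (+x) and handle, 70 mm high; loose bystander off the dispenser's other end. Origin: centre of its underside.
- jar: Glass jar with flip-top steel lid, 64 mm across, 58 mm high; loose bystander in front of the dispenser, its centre 160 to 175 mm before the board's edge. Origin: centre of its underside.
- tong: Stainless tong lying flat, 180 mm long along its x, 45 mm wide, 20 mm high; loose bystander beyond the dispenser's +y end. Origin: at its middle on the sideboard.
- candy_tray: Octagonal red candy tray on a turning base, 200 mm across, 58 mm high, 900 g; loose bystander beyond the dispenser's -y end. Origin: centre of its underside.
There are look-alikes about, which are no part of the job. Several things have the shape of the dish; the one meant has the colours described above.

How it is judged (in metres and radians):
At the end, for the whole second after the job is handed in: The chute lies home, flat and at rest in the notch in line with the open lid (within 8 mm along the board, 6 mm in depth, 5 mm in height, 0.1 rad tilt, 0.25 rad turn), and the dish stands flat on the sideboard at rest with its centre within 40 mm (seen from above) of the spout's lower edge (y of chute in the frame of lid_open between -0.008 and 0.008 m and x of chute in the frame of lid_open between -0.14653 and -0.13453 m and z of chute in the frame of lid_open between -0.0975 and -0.0875 m and angle between chute's own z axis and vertical below 0.1 rad and angle between the x axis of chute and the x axis of lid_open, either way round below 0.25 rad and horizontal distance between dish and chute_spout below 0.04 m and angle between dish's own z axis and vertical below 0.08 rad and height (world z) of dish below 0.006 m and linear speed of each of chute, dish below 0.02 m/s); the robot touches nothing.
It fails at once if the teapot is knocked out of its place (more than 20 mm) (distance of teapot from where it was at the start of the episode above 0.02 m).
It fails at once if the jar is knocked out of its place (more than 20 mm) (distance of jar from where it was at the start of the episode above 0.02 m).
It fails at once if the tong is knocked out of its place (more than 20 mm) (distance of tong from where it was at the start of the episode above 0.02 m).
It fails at once if the candy tray is knocked out of its place (more than 20 mm) (distance of candy_tray from where it was at the start of the episode above 0.02 m).
It also fails if it takes over 61 s, if anything falls off the work surface, if the arm or the gripper's body presses on something with over 40 N, if the wrist force passes 120 N, or if a joint passes its speed limit or range.

## Working session

There is one attempt and no reset: what is moved stays moved. The work goes in short steps, Python scripts to look and compute and a tool call to move; the robot and the scene stay as the last step left them, time stands still between calls to the robot, and variables do not carry over. Pictures are saved under pics/ and viewed, and the job is handed in when it is done.

Besides the shell and the picture viewer there is one more tool, called after ">>>" as name(argument=value, ...), one argument or row to a line, values as JSON. play_rows: Moves the arm, as the interface text tells. Its arguments: {"type":"object","properties":{"steps":{"type":"array"},"grip":{"type":"number"},"squeeze":{"type":"number"}},"required":["steps"]}

```bash
ls; mkdir -p pics; cat > h.py <<'E'
import numpy as np,cv2
from rig import ctrl,cams
from scipy.spatial.transform import Rotation as R
def rot(q): return R.from_quat([q[1],q[2],q[3],q[0]])
def snap(n,f):
    im=cams.capture(n); cv2.imwrite('pics/'+f,cv2.cvtColor(im,cv2.COLOR_RGB2BGR)); return im
def ray(info,px):
    d=np.array([(px[0]-info['cx'])/info['fx'],-(px[1]-info['cy'])/info['fy'],-1.0])
    return np.array(info['xyz']),rot(info['attitude']).apply(d)
def onz(info,px,z):
    o,d=ray(info,px); return o+d*(z-o[2])/d[2]
def proj(info,P):
    c=rot(info['attitude']).inv().apply(np.array(P)-np.array(info['xyz']))
    return np.array([info['cx']+info['fx']*c[...,0]/-c[...,2],info['cy']-info['fy']*c[...,1]/-c[...,2]]).T
E
python3 - <<'E'
from h import *
print(ctrl.sense())
for n in('top','side','wrist'):
    snap(n,n+'0.png'); print(n,cams.camera_info(n))
    for t in('dispenser','board_edge','rib_end','plinth_front','lid_open','chute','chute_well','chute_spout','dish','teapot','jar','tong','candy_tray') if n!='wrist' else ():
        print(t,[(np.round(a['pixel'],1).tolist(),round(a['p'],2)) for a in cams.tip_of(n,t)][:4])
print(ctrl.sense()['time_s'])
E
```

```text
pics
{'time_s': 0.0, 'joints': array([-1.47136264e+00,  3.13459406e-01,  1.49842161e+00,  9.37929077e-06,
        1.33101386e+00, -2.23390395e-01]), 'dq': array([-2.53279138e-04, -1.12670052e-03,  1.41272084e-04, -8.80936882e-04,
       -3.74453628e-04,  5.17779704e-05]), 'tau': array([-3.59696360e-04, -4.12269008e+01, -2.59740758e+01, -1.69135060e-04,
        4.24348604e-03, -2.19018361e-06]), 'eef_pos': array([ 166.523833  , -497.62275264,  230.73609038]), 'ee_rot': array([-4.91055262e-04,  8.11555095e-01, -5.84275537e-01, -4.27592212e-04]), 'force': array([-0.81476927, -0.2757178 ,  0.36828426]), 'wrist_torque': array([ 0.0380967 ,  0.04908237, -0.02462524]), 'grip_width': 0.9979513359269633}
top {'fx': 386.07226433554825, 'fy': 386.07226433554825, 'cx': 250.63511919892625, 'cy': 192.154117435994, 'xyz': array([ 342.4540207 ,   17.73226134, 1536.59853124]), 'attitude': array([ 0.70889115,  0.03829267, -0.04696971, -0.70270965])}
dispenser [([257.5, 182.2], 0.91)]
board_edge [([255.9, 182.8], 0.72), ([238.1, 173.6], 0.66), ([238.0, 193.3], 0.58)]
rib_end [([256.8, 164.8], 0.85)]
pl
[... 889 characters left out ...]
07.1], 0.57), ([277.3, 213.1], 0.51)]
rib_end [([285.0, 194.0], 0.89), ([331.2, 172.5], 0.15)]
plinth_front [([275.6, 210.6], 0.65), ([286.1, 191.9], 0.55)]
lid_open [([332.0, 169.8], 0.8)]
chute [([266.6, 183.7], 0.85)]
chute_well [([276.1, 208.5], 0.6)]
chute_spout [([251.2, 197.7], 0.96)]
dish [([236.9, 144.9], 0.62), ([190.1, 196.3], 0.58)]
teapot [([306.0, 287.4], 0.96), ([251.8, 197.1], 0.2)]
jar []
tong []
candy_tray [([377.3, 340.0], 0.98)]
wrist {'fx': 266.1994621371326, 'fy': 266.1994621371326, 'cx': 257.80302427716276, 'cy': 192.56682873443052, 'xyz': array([ 237.70123731, -475.00436607,  374.85630165]), 'attitude': array([ 0.80277058, -0.12003996,  0.08620723, -0.57768341])}
1.45
```

```bash
python3 - <<'E'
import cv2
a=cv2.imread('pics/top0.png'); cv2.imwrite('pics/t2.png',cv2.resize(a[80:330,70:420],(800,571),interpolation=2))
a=cv2.imread('pics/side0.png'); cv2.imwrite('pics/s2.png',cv2.resize(a[80:380,110:510],(800,600),interpolation=2))
E
```

```text
(no output)
```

View pics/t2.png

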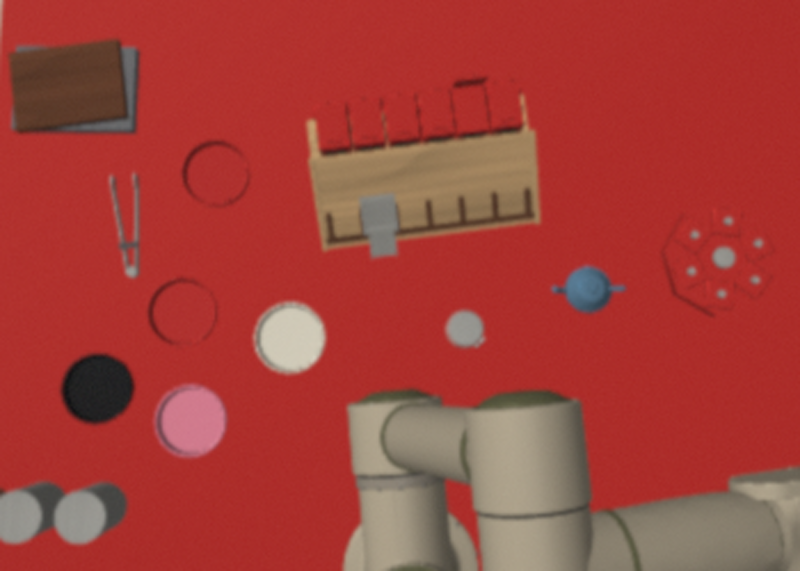

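View pics/s2.png

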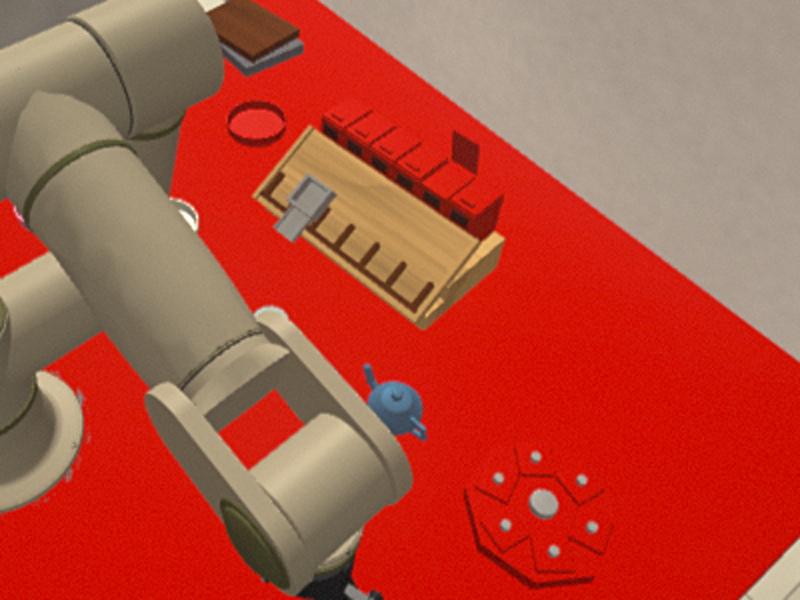

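The white dish is the target, at top pixel (196,228). Look-alikes are red at (165,157) and (150,217), black at (112,249) and pink at (155,264). The chute sits in notch +84 (top pixel 236,176) and the open lid looks like -84 (275,127). I'll fit the poses next.

```bash
cat >> h.py <<'E'
from scipy.optimize import least_squares
c30,s30=np.cos(np.pi/6),.5
def B(s,y,h): return np.array([s*c30-h*s30,y,45+s*s30+h*c30])
def W(p,pose): 
    c,s=np.cos(pose[2]),np.sin(pose[2]); p=np.atleast_2d(p)
    return np.c_[pose[0]+c*p[:,0]-s*p[:,1],pose[1]+s*p[:,0]+c*p[:,1],p[:,2]]
E
python3 - <<'E'
from h import *
it,is_=cams.camera_info('top'),cams.camera_info('side')
sc=lambda u,v,x0,y0,k:(x0+u*k,y0+v*k)
T=lambda u,v:(70+u*350/800,80+v*250/571); S=lambda u,v:(110+u*.5,80+v*.5)
obs=[(it,(255.9,182.8),B(0,0,0)),(it,(256.8,164.8),B(65,0,0)),(it,(237,191.3),[-24,84,47]),(it,(235.2,170.8),B(59,84,34)),
(it,(273,127.4),[179.5,-84,160]),(it,T(324,249),B(0,184,8)),(it,T(539,222),B(0,-184,8)),
(is_,(276.3,207.1),B(0,0,0)),(is_,(285,194),B(65,0,0)),(is_,(332,169.8),[179.5,-84,160]),(is_,(251.2,197.7),[-24,84,47])]
f=lambda p:np.concatenate([proj(i,W(m,p)[0])-np.array(px) for i,px,m in obs])
r=least_squares(f,[500,0,0],loss='soft_l1'); print(r.x,np.round(f(r.x).reshape(-1,2),1))
print('dish',onz(it,(196.9,227.9),20),'jar',onz(it,T(465,328),58),'teapot',onz(it,T(588,288),50))
s=ctrl.sense(); ci=cams.camera_info('wrist')
Rt=rot(s['ee_rot']); print('tool axes',Rt.as_matrix().round(3)); print('cam in tool',Rt.inv().apply(ci['xyz']-s['eef_pos']),(Rt.inv()*rot(ci['attitude'])).as_matrix().round(3))
E
```

```text
[ 5.60817650e+02 -2.89971798e+01  1.40700732e-01] [[ 2.3 -0.1]
 [-0.3  2.3]
 [ 0.6  0.2]
 [ 0.1  3.6]
 [ 2.3 -0.2]
 [-0.5  0.6]
 [-0.7  0.2]
 [-2.  -0.4]
 [ 1.7 -2.7]
 [ 1.8 -1.6]
 [ 0.2 -1.4]]
dish [383.75835695 208.62515225  20.        ] jar [401.50693391 -87.87938778  58.        ] teapot [ 471.23797446 -296.9204925    50.        ]
tool axes [[ 0.317 -0.948 -0.   ]
 [-0.948 -0.317  0.   ]
 [-0.    -0.    -1.   ]]
cam in tool [   0.86515445  -74.7687523  -143.55842396] [[ 1.    -0.    -0.   ]
 [-0.001 -0.956 -0.292]
 [-0.     0.292 -0.956]]
```

View pics/wrist0.png

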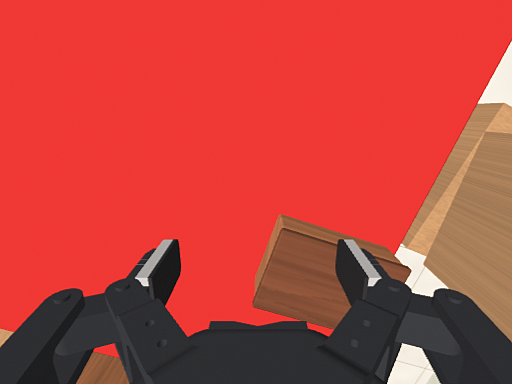

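```bash
cat >> h.py <<'E'
POSE=[560.8,-29.0,0.1407]
def go(target,label=''):
    s=ctrl.sense(); d=rot(s['ee_rot']).inv().apply(np.array(target)-s['eef_pos'])
    n=int(np.ceil(np.linalg.norm(d)/48)); print(label,'total norm.',(d/750).round(4),'rows>=',n,'per row',(d/750/max(n,1)).round(4))
def turn(Rm):
    s=ctrl.sense(); v=(rot(s['ee_rot']).inv()*R.from_matrix(Rm)).as_rotvec(); print('turn norm',(v/(np.pi/4)).round(4),'rows>=',np.linalg.norm(v)/np.radians(8.5))
def tool(tilt,pose):  # tool x=+y_d, z tilted toward +x by tilt
    z=np.array([np.sin(tilt),0,-np.cos(tilt)]);x=np.array([0,1,0]);M=np.c_[x,np.cross(z,x),z]
    return R.from_euler('z',pose[2]).as_matrix()@M
E
python3 - <<'E'
from h import *
t=W([80,0,300],POSE)[0];print(t); go(t); turn(tool(0,POSE))
E
```

```text
[640.00944587 -17.78110147 300.        ]
 total norm. [-0.4068 -0.8018 -0.0916] rows>= 15 per row [-0.0271 -0.0535 -0.0061]
turn norm [-0.     -0.     -3.7682] rows>= 19.949166764908064
```

>>> play_rows(
  steps=[
    [[0,0,-0.04],[0,0,0]],
    [[0,0,-0.04],[0,0,0]],
    [[-0.0226,-0.0445,0],[0,0,0]],
    [[-0.0226,-0.0445,0],[0,0,0]],
    [[-0.0226,-0.0445,0],[0,0,0]],
    [[-0.0226,-0.0445,0],[0,0,0]],
    [[-0.0226,-0.0445,0],[0,0,0]],
    [[-0.0226,-0.0445,0],[0,0,0]],
    [[-0.0226,-0.0445,0],[0,0,0]],
    [[-0.0226,-0.0445,0],[0,0,0]],
    [[-0.0226,-0.0445,0],[0,0,0]],
    [[-0.0226,-0.0445,0],[0,0,0]],
    [[-0.0226,-0.0445,0],[0,0,0]],
    [[-0.0226,-0.0445,0],[0,0,0]],
    [[-0.0226,-0.0445,0],[0,0,0]],
    [[-0.0226,-0.0445,0],[0,0,0]],
    [[-0.0226,-0.0445,0],[0,0,0]],
    [[-0.0226,-0.0445,0],[0,0,0]],
    [[-0.0226,-0.0445,0],[0,0,0]],
    [[-0.0226,-0.0445,0],[0,0,0]],
  ],
)

```text
time_s: 3.45
eef_pos: [640.4, -16.7, 291.2]
ee_rot: [0.0, 0.812, -0.584, 0.0]
force: [-0.2, -2.1, -0.2]
grip_width: 0.999
```

>>> play_rows(
  steps=[
    [[0,0,0],[0,0,-0.1884]],
    [[0,0,0],[0,0,-0.1884]],
    [[0,0,0],[0,0,-0.1884]],
    [[0,0,0],[0,0,-0.1884]],
    [[0,0,0],[0,0,-0.1884]],
    [[0,0,0],[0,0,-0.1884]],
    [[0,0,0],[0,0,-0.1884]],
    [[0,0,0],[0,0,-0.1884]],
    [[0,0,0],[0,0,-0.1884]],
    [[0,0,0],[0,0,-0.1884]],
    [[0,0,0],[0,0,-0.1884]],
    [[0,0,0],[0,0,-0.1884]],
    [[0,0,0],[0,0,-0.1884]],
    [[0,0,0],[0,0,-0.1884]],
    [[0,0,0],[0,0,-0.1884]],
    [[0,0,0],[0,0,-0.1884]],
    [[0,0,0],[0,0,-0.1884]],
    [[0,0,0],[0,0,-0.1884]],
    [[0,0,0],[0,0,-0.1884]],
    [[0,0,0],[0,0,-0.1884]],
  ],
)

```text
time_s: 5.45
eef_pos: [639.5, -18.0, 291.2]
ee_rot: [-0.0, 0.653, 0.757, -0.0]
force: [0.3, 0.2, 0.0]
grip_width: 0.999
```

```bash
python3 - <<'E'
from h import *
s=ctrl.sense(); print(s['time_s'],s['eef_pos'],s['joints'].round(2),rot(s['ee_rot']).as_matrix().round(3))
im=snap('wrist','w1.png'); ci=cams.camera_info('wrist')
for t in('board_edge','rib_end','lid_open','chute','chute_well','chute_spout','dish','jar'):
    print(t,[(np.round(a['pixel'],1).tolist(),round(a['p'],2)) for a in cams.tip_of('wrist',t)][:4])
pts=[B(0,0,0),B(65,0,0),B(59,84,34),[-24,84,47],[179.5,-84,160],B(0,184,8),B(0,-184,8)]
print(proj(ci,W(pts,POSE)).round(1))
E
```

```text
5.45 [639.47697153 -17.96940543 291.17308773] [-0.21  0.55  0.99 -0.    1.6  -1.93] [[-0.146  0.989 -0.   ]
 [ 0.989  0.146  0.   ]
 [ 0.    -0.    -1.   ]]
board_edge [([261.9, 110.0], 0.65), ([257.9, 106.2], 0.61)]
rib_end []
lid_open []
chute [([316.4, 139.6], 0.74)]
chute_well [([325.3, 135.4], 0.93)]
chute_spout [([321.1, 87.4], 0.72)]
dish [([464.5, 208.3], 0.74), ([447.0, 2.6], 0.72)]
jar []
[[259.3 107.3]
 [258.8 151.1]
 [327.9 137. ]
 [321.2  89.7]
 [186.1 265. ]
 [393.9 106.2]
 [124.4 102.2]]
```

View pics/w1.png

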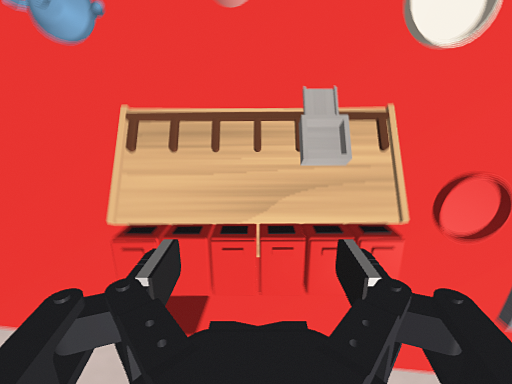

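```bash
python3 - <<'E'
from h import *
im=cv2.imread('pics/w1.png'); ci=cams.camera_info('wrist')
k=np.array([[B(0,y,8) for y in(182,-182)]+[B(70,y,0) for y in (-168,-112,-56,0,168)]])[0]
a=im.copy()
a=cv2.resize(a[75:245,100:420],(800,425),interpolation=2)
segs=[]
def P(p): return tuple(int(v) for v in ((proj(ci,W(p,POSE)[0]).ravel()+.5-[100,75])*2.5))
for y in(-168,-112,-56,0,56,112,168):
    cv2.line(a,P(B(19.5,y,8)),P(B(65,y,8)),(0,255,0),1)
cv2.line(a,P(B(10,-173,8)),P(B(10,173,8)),(255,255,0),1)
cv2.line(a,P(B(160,-173,0)),P(B(160,173,0)),(255,255,0),1)
w=[B(59+i*29,84+j*29,34) for i,j in((-1,-1),(-1,1),(1,1),(1,-1),(-1,-1))]
for p,q in zip(w,w[1:]): cv2.line(a,P(p),P(q),(255,0,0),1)
cv2.imwrite('pics/w1c.png',a)
E
```

```text
(no output)
```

View pics/w1c.png

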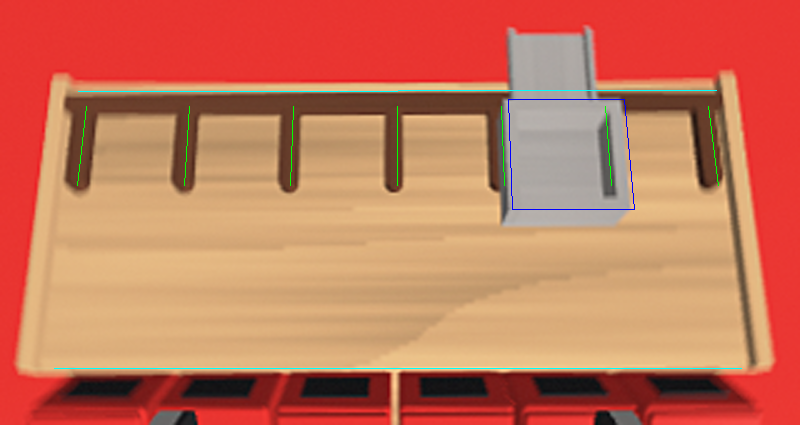

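```bash
python3 - <<'E'
from h import *
ci=cams.camera_info('wrist'); im=cv2.imread('pics/w1.png')
C=lambda u,v:(100+u/2.5-.3,75+v/2.5-.3)
obs=[(C(78,190),B(65,-168,6)),(C(182,190),B(65,-112,6)),(C(288,190),B(65,-56,6)),(C(393,190),B(65,0,6)),(C(709,186),B(65,168,6)),
 (C(66,94),B(10,-173,8)),(C(719,92),B(10,173,8)),(C(50,373),B(160,-173,0)),(C(748,369),B(160,173,0))]
def f(p):return np.concatenate([proj(ci,W(m,p)[0])-np.array(px) for px,m in obs])
r=least_squares(f,POSE,loss='soft_l1');print(r.x,f(r.x).reshape(-1,2).round(1).tolist())
g=lambda p:np.concatenate([proj(ci,W(m,[*p[:3]])[0]+[0,0,p[3]])-np.array(px) for px,m in obs])
r=least_squares(g,[*POSE,0],loss='soft_l1');print(r.x,g(r.x).reshape(-1,2).round(1).tolist())
E
```

```text
[ 5.62354611e+02 -3.07360443e+01  1.45144305e-01] [[-0.9, 0.3], [-0.1, 0.1], [-0.1, -0.1], [0.4, -0.4], [1.4, 0.5], [3.8, 0.2], [-2.8, -0.4], [0.8, -0.4], [-4.0, -0.1]]
[ 5.61643065e+02 -3.00970582e+01  1.46077608e-01  3.44455152e+00] [[-1.5, 0.3], [-0.3, 0.1], [0.1, -0.2], [0.9, -0.5], [3.3, 0.3], [3.1, -0.1], [-1.0, -1.1], [0.1, 0.4], [-1.8, 0.4]]
```

```bash
cat >> h.py <<'E'
POSE=[562.0,-30.5,0.1455]
def plan(M,target):  # turn first (one frame), then shift in the new tool frame
    s=ctrl.sense(); v=(rot(s['ee_rot']).inv()*R.from_matrix(M)).as_rotvec()
    print('turn',(v/(np.pi/4)).round(4),'rows',np.degrees(np.linalg.norm(v))/8.5)
    d=M.T@(np.array(target)-s['eef_pos']); print('then shift',(d/750).round(4),'mm',d.round(1))
E
python3 - <<'E'
from h import *
M=tool(np.pi/6,POSE); t=W(B(59,84,95),POSE)[0]; print(t,W(B(59,84,12),POSE)); plan(M,t); plan(M,W(B(59,84,12),POSE)[0])
E
```

```text
[553.37858529  53.1337182  156.77241336] [[594.44007703  59.15068553  84.89230485]]
turn [-0.6667  0.0021 -0.0077] rows 3.529628946893467
then shift [ 0.1105 -0.1761  0.1054] mm [  82.8 -132.1   79.1]
turn [-0.6667  0.0021 -0.0077] rows 3.529628946893467
then shift [ 0.1105 -0.1761  0.2161] mm [  82.8 -132.1  162.1]
```

>>> play_rows(
  steps=[
    [[0,0,0],[-0.1667,0.0005,-0.002]],
    [[0,0,0],[-0.1667,0.0005,-0.002]],
    [[0,0,0],[-0.1667,0.0005,-0.002]],
    [[0,0,0],[-0.1667,0.0005,-0.002]],
    [[0.0221,-0.0352,0],[0,0,0]],
    [[0.0221,-0.0352,0],[0,0,0]],
    [[0.0221,-0.0352,0],[0,0,0]],
    [[0.0221,-0.0352,0],[0,0,0]],
    [[0.0221,-0.0352,0],[0,0,0]],
    [[0,0,0.035],[0,0,0]],
    [[0,0,0.035],[0,0,0]],
    [[0,0,0.0354],[0,0,0]],
    [[0,0,0],[0,0,0]],
  ],
)

```text
time_s: 7.2
eef_pos: [552.9, 53.3, 154.2]
ee_rot: [0.167, 0.632, 0.731, 0.195]
force: [-0.3, 0.5, -0.3]
grip_width: 0.999
```

```bash
python3 - <<'E'
from h import *
M=tool(np.pi/6,POSE);print(ctrl.sense()['joints'].round(2)); plan(M,W(B(59,84,12),POSE)[0])
im=snap('wrist','w2.png'); print([ (a['pixel'],a['p']) for a in cams.tip_of('wrist','chute_well')])
print(proj(cams.camera_info('wrist'),W([B(59,84,34)],POSE)))
E
```

```text
[-0.19  0.24  1.92  0.35  0.52 -2.17]
turn [-0.0055 -0.0027  0.    ] rows 0.03247389678954035
then shift [-0.0004  0.0022  0.108 ] mm [-0.3  1.7 81. ]
[([259.8, 208.7], 0.8), ([165.6, 130.5], 0.49)]
[[258.73156449 205.63444842]]
```

View pics/w2.png

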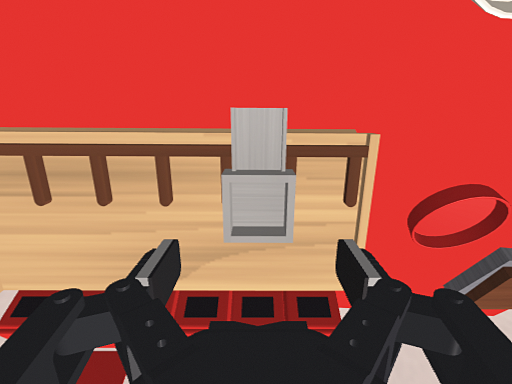

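>>> play_rows(
  steps=[
    [[0,0.002,0.03],[0,0,0]],
    [[0,0,0.03],[0,0,0]],
    [[0,0,0.03],[0,0,0]],
    [[0,0,0.017],[0,0,0]],
    [[0,0,0],[0,0,0]],
  ],
)

```text
time_s: 7.8
eef_pos: [594.4, 59.0, 88.2]
ee_rot: [0.169, 0.631, 0.731, 0.196]
force: [-0.5, -0.2, -0.2]
grip_width: 1.003
```

>>> play_rows(
  steps=[
    [[0,0,0],[0,0,0]],
    [[0,0,0],[0,0,0]],
    [[0,0,0],[0,0,0]],
    [[0,0,0],[0,0,0]],
    [[0,0,0],[0,0,0]],
    [[0,0,0],[0,0,0]],
    [[0,0,0],[0,0,0]],
    [[0,0,0],[0,0,0]],
  ],
  grip=0.6,
  squeeze=40,
)

```text
time_s: 8.6
eef_pos: [594.5, 59.0, 89.8]
ee_rot: [0.17, 0.631, 0.731, 0.197]
force: [-5.3, -1.1, 6.9]
grip_width: 0.667
```

```bash
python3 - <<'E'
from h import *
M=tool(np.pi/6,POSE); plan(M,W(B(59,84,12),POSE)[0])
im=snap('wrist','w3.png')
E
```

```text
turn [ 0.0028 -0.0002  0.0021] rows 0.01850089534897746
then shift [ 0.0002 -0.0033  0.0056] mm [ 0.2 -2.4  4.2]
```

View pics/w3.png

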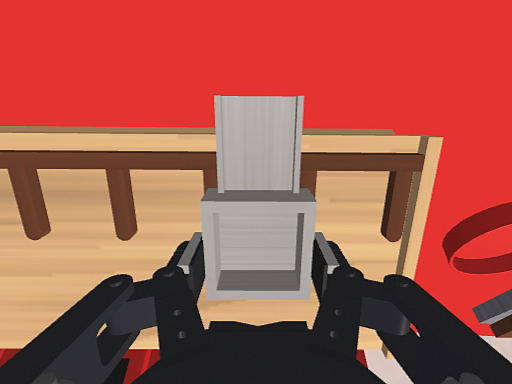

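>>> play_rows(
  steps=[
    [[0,0,-0.004],[0,0,0]],
    [[0,0.019,0],[0,0,0]],
    [[0,0.019,0],[0,0,0]],
    [[0,0.019,0],[0,0,0]],
    [[0,0.019,0],[0,0,0]],
    [[0,0,0],[0,0,0]],
  ],
  squeeze=60,
)

```text
time_s: 9.25
eef_pos: [642.6, 66.1, 120.5]
ee_rot: [0.17, 0.631, 0.731, 0.197]
force: [0.2, -0.3, -2.3]
grip_width: 0.667
```

```bash
python3 - <<'E'
from h import *
M=tool(np.pi/6,POSE); print(ctrl.sense()['force'],ctrl.sense()['grip_width'])
plan(M,W(B(59+57,-84,15),POSE)[0])
im=snap('wrist','w4.png')
E
```

```text
[ 0.17902336 -0.2592211  -2.30635265] 0.6670095572752944
turn [ 0.0028 -0.0002  0.0024] rows 0.019557604015160598
then shift [-0.2238 -0.0039  0.0047] mm [-167.9   -2.9    3.5]
```

View pics/w4.png

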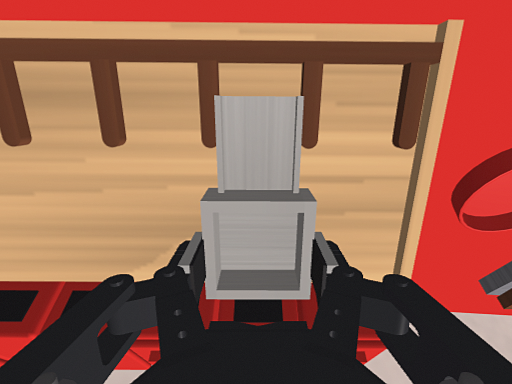

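>>> play_rows(
  steps=[
    [[-0.028,0,0],[0,0,0]],
    [[-0.028,0,0],[0,0,0]],
    [[-0.028,0,0],[0,0,0]],
    [[-0.028,0,0],[0,0,0]],
    [[-0.028,0,0],[0,0,0]],
    [[-0.028,0,0],[0,0,0]],
    [[-0.028,0,0],[0,0,0]],
    [[-0.028,0,0],[0,0,0]],
    [[0,0,0],[0,0,0]],
    [[0,0,0],[0,0,0]],
  ],
)

```text
time_s: 10.3
eef_pos: [665.4, -99.9, 118.6]
ee_rot: [0.168, 0.631, 0.731, 0.196]
force: [-1.4, 0.2, -3.7]
grip_width: 0.661
```

```bash
python3 - <<'E'
from h import *
M=tool(np.pi/6,POSE); s=ctrl.sense();print(s['force'],s['grip_width'],s['joints'].round(2))
plan(M,W(B(59,-84,15),POSE)[0])
im=snap('wrist','w5.png')
cv2.imwrite('pics/w5c.png',cv2.resize(cv2.imread('pics/w5.png')[20:220,60:460],(800,400),interpolation=2))
snap('top','t5.png')
a=cv2.imread('pics/t5.png');cv2.imwrite('pics/t5c.png',cv2.resize(a[100:260,180:340],(640,640)[:2],interpolation=2)[:600])
E
```

```text
[-1.38815672  0.18647605 -3.70011867] 0.6610424965018296 [-0.43  0.53  1.59  0.48  0.63 -2.48]
turn [-0.0016 -0.0016  0.0005] rows 0.012006268575544697
then shift [-0.0004 -0.0769  0.0035] mm [ -0.3 -57.7   2.6]
```

View pics/w5c.png

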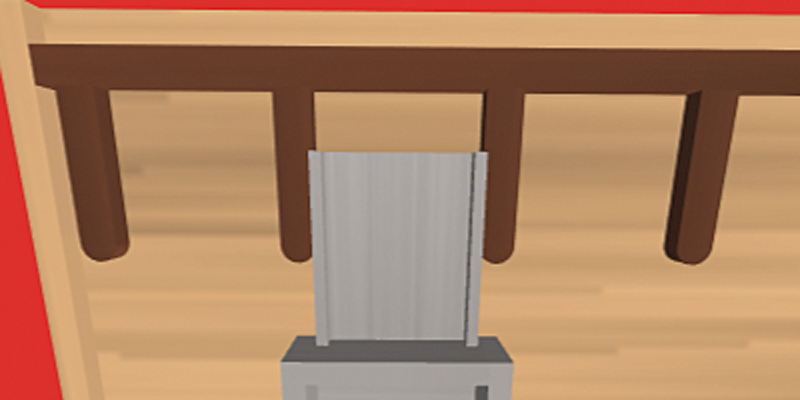

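View pics/t5c.png

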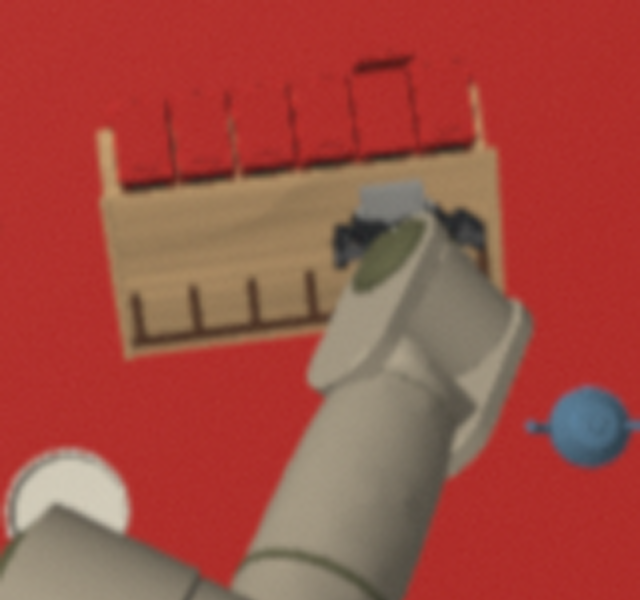

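>>> play_rows(
  steps=[
    [[0,-0.015,0],[0,0,0]],
    [[0,-0.015,0],[0,0,0]],
    [[0,-0.015,0],[0,0,0]],
    [[0,-0.015,0],[0,0,0]],
    [[0,-0.013,0],[0,0,0]],
    [[0,0,0.003],[0,0,0]],
    [[0,0,0],[0,0,0]],
  ],
)

```text
time_s: 11.1
eef_pos: [620.5, -106.5, 91.6]
ee_rot: [0.17, 0.63, 0.732, 0.196]
force: [-16.1, -0.2, 15.2]
grip_width: 0.66
```

>>> play_rows(
  steps=[
    [[0,0,0],[0,0,0]],
    [[0,0,0],[0,0,0]],
    [[0,0,0],[0,0,0]],
    [[0,0,0],[0,0,0]],
    [[0,0,0],[0,0,0]],
    [[0,0,0],[0,0,0]],
    [[0,0,0],[0,0,0]],
  ],
  grip=0,
)

```text
time_s: 11.8
eef_pos: [620.5, -106.8, 89.8]
ee_rot: [0.169, 0.631, 0.731, 0.196]
force: [0.0, 0.2, 0.4]
grip_width: 1.0
```

>>> play_rows(
  steps=[
    [[0,0,-0.03],[0,0,0]],
    [[0,0,-0.04],[0,0,0]],
    [[0,0,-0.04],[0,0,0]],
    [[0,0,0],[0,0,0]],
  ],
)

```text
time_s: 12.2
eef_pos: [580.0, -113.7, 164.7]
ee_rot: [0.172, 0.631, 0.731, 0.196]
force: [1.3, 0.6, 0.5]
grip_width: 0.998
```

```bash
python3 - <<'E'
from h import *
im=snap('wrist','w6.png'); ci=cams.camera_info('wrist')
for t in('chute','chute_well','chute_spout'): print(t,[ (a['pixel'],a['p']) for a in cams.tip_of('wrist',t)][:2])
print(proj(ci,W([B(45,-84,0),B(59,-84,34),[-24,-84,47]],POSE)))
E
```

```text
chute [([256.7, 168.4], 0.97)]
chute_well [([261.2, 195.7], 0.9)]
chute_spout [([258.6, 96.4], 0.58)]
[[259.47318912 172.56540144]
 [259.59244792 198.35815831]
 [259.88844254  98.11119971]]
```

View pics/w6.png

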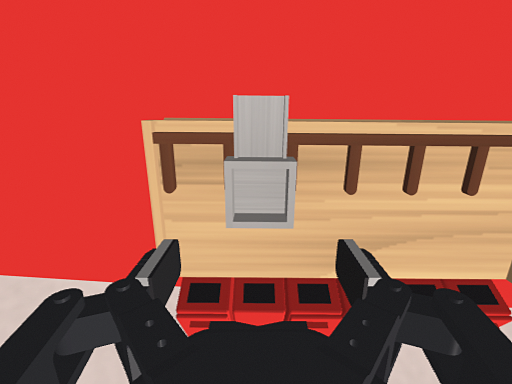

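```bash
cat >> h.py <<'E'
def toold(a=np.radians(20)): return R.from_euler('z',a).as_matrix()@tool(0,POSE)
E
python3 - <<'E'
from h import *
s=ctrl.sense()
plan(toold(),[437,236,230])
E
```

```text
turn [ 0.6587  0.1145 -0.4326] rows 4.215878201163537
then shift [ 0.4995  0.0533 -0.093 ] mm [374.6  40.  -69.7]
```

>>> play_rows(
  steps=[
    [[0,0,-0.05],[0,0,0]],
    [[0,0,0],[0.1318,0.0229,-0.0865]],
    [[0,0,0],[0.1318,0.0229,-0.0865]],
    [[0,0,0],[0.1318,0.0229,-0.0865]],
    [[0,0,0],[0.1318,0.0229,-0.0865]],
    [[0,0,0],[0.1318,0.0229,-0.0865]],
    [[0,0,-0.04],[0,0,0]],
    [[0.05,0.0076,0],[0,0,0]],
    [[0.05,0.0076,0],[0,0,0]],
    [[0.05,0.0076,0],[0,0,0]],
    [[0.05,0.0076,0],[0,0,0]],
    [[0.05,0.0076,0],[0,0,0]],
    [[0.05,0.0076,0],[0,0,0]],
    [[0.05,0.0076,0],[0,0,0]],
    [[0.05,0.0076,0],[0,0,0]],
    [[0.05,0.0076,0],[0,0,0]],
    [[0.05,0.0076,0],[0,0,0]],
    [[0,0,0],[0,0,0]],
  ],
  grip=0.3,
)

```text
time_s: 14.2
eef_pos: [431.7, 244.9, 222.2]
ee_rot: [-0.0, 0.51, 0.86, -0.0]
force: [0.6, -1.3, -0.0]
grip_width: 0.698
```

```bash
python3 - <<'E'
from h import *
s=ctrl.sense();print(s['joints'].round(2));plan(toold(),[437,236,230])
im=snap('wrist','w7.png'); ci=cams.camera_info('wrist')
for a in cams.tip_of('wrist','dish'): print(a['pixel'],a['p'],onz(ci,a['pixel'],0))
for a in cams.search_frame('wrist','dish'): print(a)
hsv=cv2.cvtColor(im,cv2.COLOR_RGB2HSV); m=((hsv[...,1]<70)&(hsv[...,2]>130)).astype(np.uint8)
n,l,st,ce=cv2.connectedComponentsWithStats(m)
for i in np.argsort(-st[1:,4])[:4]+1: print(st[i],ce[i])
E
```

```text
[ 0.28  0.26  1.6  -0.    1.29 -1.79]
turn [-0.0015 -0.0003  0.0061] rows 0.03319889554773519
then shift [-0.0138  0.0006 -0.0104] mm [-10.4   0.5  -7.8]
[241.2, 320.8] 0.85 [676.96927082 343.22813084   0.        ]
[481.7, 181.1] 0.79 [298.79041839 530.34204351   0.        ]
[351.4, 214.7] 0.76 [429.45424776 397.27659391   0.        ]
[417.9, 87.8] 0.67 [243.92930554 373.02245821   0.        ]
[251.4, 124.4] 0.58 [386.19451692 206.97682156   0.        ]
{'rect': [476.6, 185.9, 70.9, 85.1], 'p': 0.9}
{'rect': [241.8, 310.6, 71.3, 35.7], 'p': 0.89}
{'rect': [356.1, 219.1, 88.9, 78.0], 'p': 0.67}
{'rect': [426.6, 84.7, 106.7, 111.0], 'p': 0.61}
{'rect': [250.2, 122.4, 90.7, 98.2], 'p': 0.56}
[ 203   75   96   98 7256] [250.12761852 123.28348953]
[  0   0  15  28 289] [ 5.37716263 12.01384083]
[331 266  12   9  67] [334.52238806 269.32835821]
[174 266  12   9  59] [181.25423729 269.18644068]
```

View pics/w7.png

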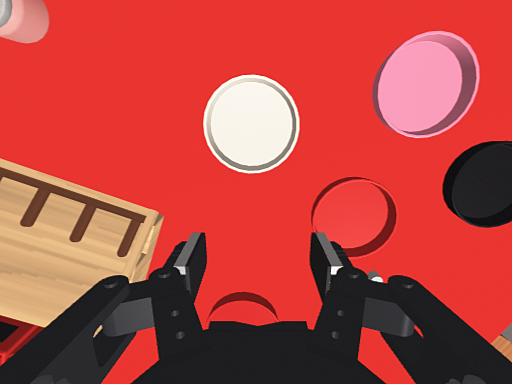

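```bash
python3 - <<'E'
from h import *
im=cv2.cvtColor(cv2.imread('pics/w7.png'),cv2.COLOR_BGR2HSV); ci=cams.camera_info('wrist')
m=((im[...,1]<90)&(im[...,2]>100)).astype(np.uint8); m[:,:190]=0;m[:,320:]=0;m[200:]=0
c=max(cv2.findContours(m,0,1)[0],key=cv2.contourArea); e=cv2.fitEllipse(cv2.convexHull(c)); print(e)
C=onz(ci,e[0],22);print(C)
M=toold(); u=M[:,0]; plan(M,C+58*u+[0,0,10-C[2]]); plan(M,C+58*u+[0,0,80-C[2]])
print('dish target',W([-48,-84,0],POSE))
E
```

```text
((250.92056274414062, 123.51675415039062), (95.95494079589844, 98.6246337890625), 171.14979553222656)
[385.34571612 204.23617832  22.        ]
turn [-0.001   0.0014  0.0004] rows 0.009676687682629012
then shift [ 0.0642 -0.0799  0.2834] mm [ 48.2 -60.  212.5]
turn [-0.001   0.0014  0.0004] rows 0.009676687682629012
then shift [ 0.0642 -0.0799  0.1901] mm [ 48.2 -60.  142.5]
dish target [[ 526.6861121  -120.57180092    0.        ]]
```

>>> play_rows(
  steps=[
    [[0.0321,-0.04,0],[0,0,0]],
    [[0.0321,-0.04,0],[0,0,0]],
    [[0,0,0.05],[0,0,0]],
    [[0,0,0.05],[0,0,0]],
    [[0,0,0.05],[0,0,0]],
    [[0,0,0.05],[0,0,0]],
    [[0,0,0.04],[0,0,0]],
    [[0,0,0.03],[0,0,0]],
    [[0,0,0],[0,0,0]],
  ],
)

```text
time_s: 15.25
eef_pos: [356.9, 253.8, 18.4]
ee_rot: [-0.001, 0.513, 0.858, -0.002]
force: [-0.3, 0.1, 0.5]
grip_width: 0.703
```

```bash
python3 - <<'E'
from h import *
s=ctrl.sense();print(s['force'])
C=np.array([385.3,204.2,10]);M=toold();plan(M,C+58*M[:,0])
im=snap('wrist','w8.png')
E
```

```text
[-0.32076137  0.14124694  0.50279358]
turn [-0.0065  0.0007 -0.0023] rows 0.03682182553247171
then shift [0.0011 0.002  0.0112] mm [0.8 1.5 8.4]
```

View pics/w8.png

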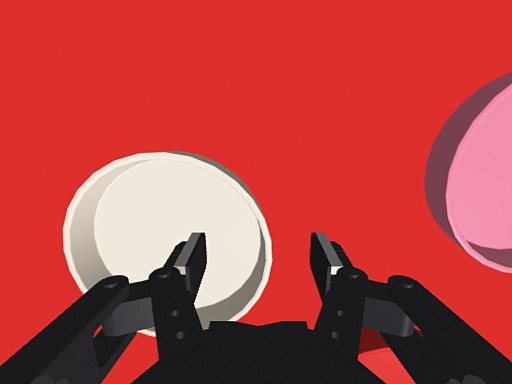

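>>> play_rows(
  steps=[
    [[0,0.001,0.01],[0,0,0]],
    [[0,0,0],[0,0,0]],
  ],
)

```text
time_s: 15.5
eef_pos: [359.1, 255.5, 13.5]
ee_rot: [0.001, 0.513, 0.859, 0.0]
force: [-0.3, -1.4, 0.1]
grip_width: 0.698
```

>>> play_rows(
  steps=[
    [[0,0,0],[0,0,0]],
    [[0,0,0],[0,0,0]],
    [[0,0,0],[0,0,0]],
    [[0,0,0],[0,0,0]],
    [[0,0,0],[0,0,0]],
    [[0,0,0],[0,0,0]],
    [[0,0,0],[0,0,0]],
    [[0,0,0],[0,0,0]],
    [[0,0,0],[0,0,0]],
    [[0,0,0],[0,0,0]],
  ],
  grip=1,
  squeeze=30,
)

```text
time_s: 16.5
eef_pos: [358.7, 255.7, 13.5]
ee_rot: [0.001, 0.513, 0.859, 0.0]
force: [-1.2, 0.7, 5.4]
grip_width: 0.056
```

```bash
python3 - <<'E'
from h import *
s=ctrl.sense();print(s['force'],s['eef_pos'],s['grip_width'])
M=toold(); t=W([-48,-84,0],POSE)[0]+58*M[:,0]; t[2]=s['eef_pos'][2]; plan(M,t)
im=snap('wrist','w9.png')
E
```

```text
[-1.20924179  0.72855242  5.44910473] [358.68888679 255.72443914  13.53822126] 0.056185424586918754
turn [ 0.0013  0.0016 -0.0003] rows 0.010937442782800757
then shift [-0.4706 -0.041   0.    ] mm [-352.9  -30.7    0. ]
```

View pics/w9.png

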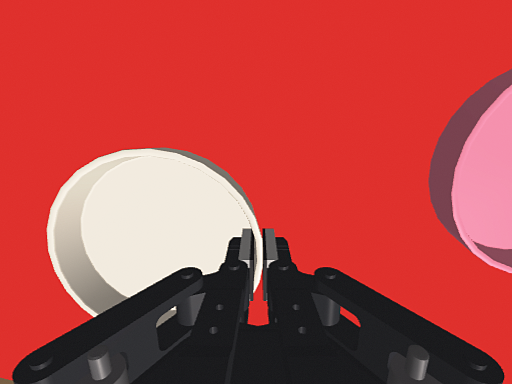

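>>> play_rows(
  steps=[
    [[-0.0249,0.0016,0],[0,0,0]],
    [[-0.0249,0.0016,0],[0,0,0]],
    [[-0.0249,0.0016,0],[0,0,0]],
    [[-0.0249,0.0016,0],[0,0,0]],
    [[-0.0249,0.0016,0],[0,0,0]],
    [[-0.0249,0.0016,0],[0,0,0]],
    [[-0.0249,0.0016,0],[0,0,0]],
    [[-0.0249,0.0016,0],[0,0,0]],
    [[-0.0249,0.0016,0],[0,0,0]],
    [[-0.0249,0.0016,0],[0,0,0]],
    [[0,0,0],[0,0,0]],
  ],
)

```text
time_s: 17.65
eef_pos: [458.9, 95.6, 13.6]
ee_rot: [0.001, 0.513, 0.858, 0.0]
force: [0.6, -1.9, 3.0]
grip_width: 0.051
```

```bash
python3 - <<'E'
from h import *
s=ctrl.sense();print(s['force'],s['eef_pos'],s['grip_width'],s['joints'].round(2))
M=toold(); t=W([-48,-84,0],POSE)[0]+58*M[:,0]; t[2]=s['eef_pos'][2]; plan(M,t)
im=snap('wrist','w10.png');snap('side','s10.png')
a=cv2.imread('pics/w10.png');b=cv2.imread('pics/s10.png');cv2.imwrite('pics/c10.png',cv2.resize(np.hstack([a,b]),(800,300)))
E
```

```text
[ 0.64982995 -1.8917585   3.00416273] [458.89480561  95.60118414  13.57801287] 0.051454096214233754 [-0.04  0.5   1.89 -0.    0.75 -2.11]
turn [ 0.0021  0.003  -0.0024] rows 0.02332600612051141
then shift [-0.2193 -0.0573  0.    ] mm [-164.4  -42.9    0. ]
```

View pics/c10.png

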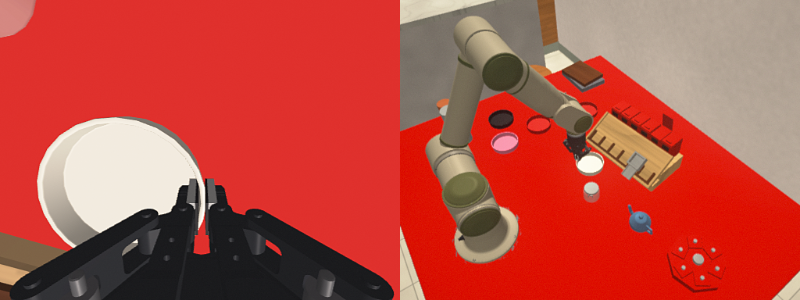

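```bash
python3 - <<'E'
from h import *
is_=cams.camera_info('side'); c,s=np.cos(POSE[2]),np.sin(POSE[2])
for t,z in(('jar',0),('dish',0),('chute_spout',47),('teapot',0)):
  for a in cams.tip_of('side',t)[:5]:
    p=onz(is_,a['pixel'],z); d=p-[POSE[0],POSE[1],0]; print(t,a['pixel'],round(a['p'],2),'disp',(c*d[0]+s*d[1]).round(1),(-s*d[0]+c*d[1]).round(1))
E
```

```text
jar [245.4, 249.8] 0.85 disp -165.0 -33.4
dish [131.2, 153.0] 0.92 disp -174.3 599.8
dish [243.0, 210.3] 0.84 disp -60.4 90.0
dish [238.3, 147.7] 0.68 disp 144.4 337.0
dish [177.5, 165.9] 0.66 disp -89.2 418.8
dish [135.9, 180.8] 0.59 disp -244.2 460.1
chute_spout [287.8, 223.9] 0.89 disp -23.0 -78.9
teapot [306.3, 290.0] 0.8 disp -133.9 -259.1
```

>>> play_rows(
  steps=[
    [[-0.0219,-0.0057,0],[0,0,0]],
    [[-0.0219,-0.0057,0],[0,0,0]],
    [[-0.0219,-0.0057,0],[0,0,0]],
    [[-0.0219,-0.0057,0],[0,0,0]],
    [[-0.0219,-0.0057,0],[0,0,0]],
    [[-0.0219,-0.0057,0],[0,0,0]],
    [[-0.0219,-0.0057,0],[0,0,0]],
    [[-0.0219,-0.0057,0],[0,0,0]],
    [[-0.0219,-0.0057,0],[0,0,0]],
    [[-0.0219,-0.0057,0],[0,0,0]],
    [[0,0,0],[0,0,0]],
    [[0,0,0],[0,0,0]],
  ],
)

```text
time_s: 19.15
eef_pos: [498.1, -68.2, 13.6]
ee_rot: [0.001, 0.513, 0.858, -0.0]
force: [0.4, -1.9, -0.0]
grip_width: 0.055
```

```bash
python3 - <<'E'
from h import *
st=ctrl.sense();print(st['force'],st['eef_pos'],st['grip_width'],st['joints'].round(2))
im=snap('wrist','w11.png');snap('side','s11.png')
a=cv2.imread('pics/w11.png');b=cv2.imread('pics/s11.png')[130:322,160:416];b=cv2.resize(b,(512,384));cv2.imwrite('pics/c11.png',cv2.resize(np.hstack([a,b]),(800,300)))
is_=cams.camera_info('side'); c,s=np.cos(POSE[2]),np.sin(POSE[2])
for t,z in(('jar',0),('dish',0),('chute_spout',47)):
  for a in cams.tip_of('side',t)[:5]:
    p=onz(is_,a['pixel'],z); d=p-[POSE[0],POSE[1],0]; print(t,a['pixel'],round(a['p'],2),'disp',(c*d[0]+s*d[1]).round(1),(-s*d[0]+c*d[1]).round(1))
E
```

```text
[ 0.40049786 -1.92286168 -0.03108738] [498.11533433 -68.21659277  13.58526549] 0.054584651935546215 [-0.37  0.56  1.79 -0.    0.8  -2.43]
jar [248.9, 249.6] 0.79 disp -156.6 -40.5
dish [180.3, 161.3] 0.88 disp -66.4 431.7
dish [130.2, 154.0] 0.87 disp -180.2 597.5
dish [282.1, 238.5] 0.63 disp -50.5 -83.4
dish [134.2, 183.6] 0.57 disp -256.3 452.4
dish [278.8, 211.0] 0.55 disp 25.0 3.4
chute_spout [288.8, 227.0] 0.63 disp -29.8 -89.5
```

View pics/c11.png

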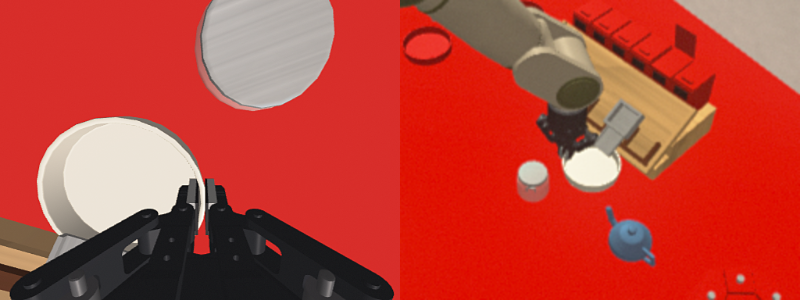

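>>> play_rows(
  steps=[
    [[0,0,0],[0,0,0]],
    [[0,0,0],[0,0,0]],
    [[0,0,0],[0,0,0]],
    [[0,0,0],[0,0,0]],
    [[0,0,0],[0,0,0]],
  ],
  grip=0.65,
)

```text
time_s: 19.9
eef_pos: [498.0, -67.9, 13.6]
ee_rot: [0.001, 0.513, 0.859, -0.0]
force: [-0.7, -0.0, 1.5]
grip_width: 0.35
```

>>> play_rows(
  steps=[
    [[0,0,-0.02],[0,0,0]],
    [[0,0,-0.04],[0,0,0]],
    [[0,0,-0.05],[0,0,0]],
    [[0,0,-0.05],[0,0,0]],
    [[0,0,-0.05],[0,0,0]],
    [[0,0,-0.05],[0,0,0]],
    [[0,0,0],[0,0,0]],
  ],
)

```text
time_s: 20.6
eef_pos: [499.6, -68.4, 213.4]
ee_rot: [0.005, 0.513, 0.859, 0.001]
force: [-0.1, -0.3, -0.7]
grip_width: 0.345
```

```bash
python3 - <<'E'
from h import *
st=ctrl.sense();print(st['force'],st['eef_pos'],st['grip_width'],st['time_s'])
c,s=np.cos(POSE[2]),np.sin(POSE[2])
for n in('wrist','side','top'):
 snap(n,n+'12.png');ci=cams.camera_info(n)
 for t,z in(('jar',0),('dish',0),('chute',67.5),('chute_well',104),('chute_spout',47)):
  for a in cams.tip_of(n,t)[:5]:
    p=onz(ci,a['pixel'],z); d=p-[POSE[0],POSE[1],0]; print(n,t,np.round(a['pixel']),round(a['p'],2),'disp',(c*d[0]+s*d[1]).round(1),(-s*d[0]+c*d[1]).round(1))
a=cv2.imread('pics/wrist12.png');b=cv2.imread('pics/side12.png')[130:322,160:416];b=cv2.resize(b,(512,384));cv2.imwrite('pics/c12.png',cv2.resize(np.hstack([a,b]),(800,300)))
E
```

```text
[-0.10452724 -0.33273926 -0.70707002] [499.55451867 -68.35060456 213.38407882] 0.3452539872270055 20.6
wrist jar [282.  92.] 0.61 disp -168.4 -34.9
wrist dish [220. 167.] 0.57 disp -51.8 -78.7
wrist chute [188. 244.] 0.73 disp 35.0 -81.6
wrist chute_well [181. 252.] 0.89 disp 24.8 -82.4
wrist chute_spout [203. 192.] 0.78 disp -27.0 -84.7
side jar [246. 248.] 0.66 disp -159.4 -32.0
side dish [134. 182.] 0.91 disp -253.7 460.9
side dish [131. 153.] 0.73 disp -177.2 599.4
side dish [237. 146.] 0.63 disp 148.3 347.2
side dish [181. 161.] 0.57 disp -64.3 428.9
side dish [280. 238.] 0.55 disp -54.3 -78.1
side chute [301. 209.] 0.78 disp 40.1 -78.0
side chute_well [301. 206.] 0.78 disp 25.4 -87.0
side chute_spout [286. 226.] 0.56 disp -34.0 -81.0
side chute_spout [277. 211.] 0.45 disp -10.2 -19.7
top dish [113. 250.] 0.97 disp -182.7 600.6
top dish [165. 157.] 0.92 disp 161.8 356.6
top dish [149. 214.] 0.85 disp -60.2 447.0
top dish [153. 264.] 0.57 disp -257.2 451.9
top dish [278. 194.] 0.51 disp -50.4 -73.6
top chute [281. 171.] 0.71 disp 30.1 -90.3
top chute_well [282. 166.] 0.64 disp 40.0 -91.5
top chute_spout [380. 195.] 0.49 disp -113.4 -464.5
top chute_spout [256. 188.] 0.44 disp -19.6 12.1
```

View pics/c12.png

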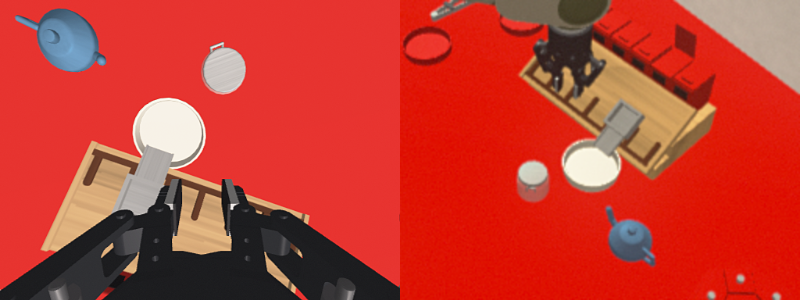

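```bash
python3 - <<'E'
from h import *
ci=cams.camera_info('side');out=[]
for f,y in(('side0.png',84),('side12.png',-84)):
    a=cv2.imread('pics/'+f); o=proj(ci,W(B(30,y,0),POSE)[0]).ravel().astype(int)
    x0,y0=o-[35,40]; a=cv2.resize(a[y0:y0+80,x0:x0+70],(400,457),interpolation=2);k=400/70
    P=lambda p:tuple(int(v) for v in (proj(ci,W(p,POSE)[0]).ravel()+.5-[x0,y0])*k)
    w=[B(59+i*29,y+j*29,34) for i,j in((-1,-1),(-1,1),(1,1),(1,-1),(-1,-1))]
    for p,q in zip(w,w[1:]): cv2.line(a,P(p),P(q),(0,255,0),1)
    cv2.line(a,P([-24,y-22,47]),P([-24,y+22,47]),(255,255,0),1); out.append(a)
cv2.imwrite('pics/cmp.png',np.hstack(out))
E
```

```text
(no output)
```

View pics/cmp.png

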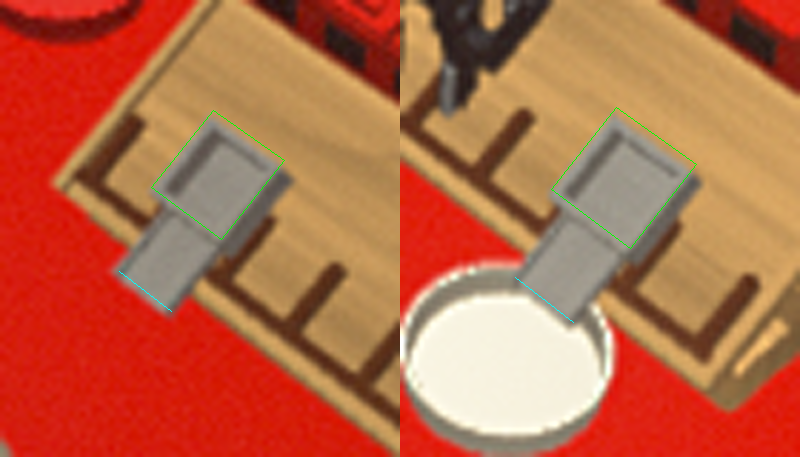

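The placed chute lines up with the home outline just as it did at the start, and the spout is over the dish. I'm handing it in.

```bash
python3 - <<'E'
from h import *
print(ctrl.finish_job(), ctrl.sense()['time_s'])
E
```

```text
the job is handed in; nothing more can be done
the job is handed in; nothing more can be done
```

The chute is home in the notch at y = -84, in line with the open lid, and the white dish stands under its spout. I handed the job in after about 21 s; it reports no verdict.

- **Chute:** I gripped it by the outside of its finger well, lifted it about 57 mm up the slope out of the y = +84 notch, carried it along the board and let it go. In the side camera its outline matches the home position the same way it did at the start.
- **Dish:** I held it by the rim and slid it flat along the sideboard. Its centre measures about (-51, -79) mm in the dispenser frame, roughly 25 to 30 mm from the spout's lower edge against a limit of 40 mm.
- **Bystanders:** The jar shows no shift beyond the spread of the readings. The teapot, candy tray and tong were well clear of every move, but I did not measure them again at the end. The gripper ended raised and clear of everything.
- **Disagreements:** Repeat readings differed by up to about 10 mm between cameras. The top camera's two spout readings were false: one was the candy tray and the other a spot near the middle of the board edge. I judged the spout by the wrist and side cameras instead.

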